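# Pin the rinse-line pipe clamp shut and hold it

## Task

Get the rinse pipe's clamp shut so that the mug washer can be pressure-tested: first fold the hinged upper half down onto the pipe, then lift the red-handled pin out of the parts bin and push it down through the blue flange and the lower lip until its collar sits flush on the flange. The rubber seal pushes the halves apart again, so keep pressing down on the pin, with the halves fully shut, and finish while still holding it like that: do not let go. Leave the yellow-handled pin, the two mugs and the bottle alone.

Things in the scene. Friction and masses are not known exactly. Their poses are not given: they have to be found in the camera images.
- clamp: Fixed pipe clamp: grey lower half on a steel plate 160 x 210 x 8 mm. Origin: centre of the plate's underside on the bench. Its x runs along the pipe, z up; hinge on its +y side, pin hole on its -y side. The lower lip that takes the pin spans x -40 to 40, y -100 to -34, z 22 to 50 mm. Place and yaw vary.
- hinge (a point): Middle of the hinge axis: clamp frame (0, 50, 53) mm, axis along the clamp's x. Stiff hinge (about 0.22 N m of friction): the upper half (0.22 kg) stays where it is left, except that the seal lifts it. Frame axes as the clamp's.
- lid (a joint): Angle of the upper half about the hinge: 0 = fully shut, grows as it opens upward, 1.5 rad at most (nearly upright); starts at 0.95 to 1.35. From the hinge outward: a grey arch over the pipe (outer radius 34 mm, centre 50 mm from the hinge axis), a low rib (91 mm), then a flat blue flange 84 to 150 mm from it, 80 mm wide, 10 mm thick, its underside in the plane of the hinge axis.
- upper_hole (a point): Centre of the upper hole's mouth on the outer (top) face of the blue flange, 120 mm from the hinge axis, diameter 15 mm, through the 10 mm flange. Moves with the upper half; its z is square to the flange, away from the pipe, its x along the hinge. Fully shut, it lies at clamp (0, -70, 63) mm.
- lower_hole (a point): Centre of the lower hole's mouth on top of the lower lip, clamp frame (0, -70, 50) mm; the vertical through hole is 14 mm in diameter and 28 mm deep, open below (14 mm of free space under it).
- bin: Grey parts bin, 200 x 140 mm outside, walls 70 mm high and 5 mm thick, with a plywood insert whose top is 55 mm above the bench. Two upright holes 16 mm in diameter, at x = -45 and +45 mm of its own frame, y = 0, hold one pin each, in either order. Origin: centre of its underside. Fixed; place and yaw vary.
- pin: Red-handled locking pin, 92 mm long, about 90 g, standing upright in one of the bin's holes with its collar on the plywood. Origin: centre of the tip; z axis up along the pin to the handle. Steel shank 10 mm in diameter, tapered over the last 6 mm to 4 mm at the tip; steel collar 30 mm in diameter from 46 to 52 mm above the tip; red round handle 18 mm in diameter from 52 to 92 mm.
- pin_collar (a point): Centre of the underside of the pin's collar, 46 mm above its tip.
- pin_grip (a point): On the pin's axis, 73 mm above its tip: middle of the red handle, where to grip it.
- other_pin: Yellow-handled pin of a bigger clamp (shank 13 mm), otherwise the same, in the bin's other hole. Leave it alone. Origin: centre of the tip.
- mug_a: Grey stoneware mug upside down on the bench, 86 mm in diameter, 116 mm high, handle to 77 mm from the axis; farther from the robot than the bin. Leave alone. Origin: centre of its underside.
- mug_b: A second such mug, on the left beyond the clamp. Leave alone. Origin: centre of its underside.
- bottle: White bottle of rinse aid with a blue cap, 64 mm in diameter, 170 mm high, at the right. Leave alone. Origin: centre of its underside.
- seal (a point): Black rubber cord on the lower half, along x, centre at clamp (0, -41, 56) mm. Below 0.09 rad it pushes the upper half open with 9 N m per rad: folded fully shut and left alone, that half springs back to about 0.05 rad, where the pin still enters both holes; about 8 N down at the hole shuts it fully.
- pipe (a point): Middle of the copper pipe, clamp (0, 0, 53) mm: 48 mm in diameter, 200 mm long along the clamp's x, brass end collars 58 mm in diameter.

How it is judged:
By the outcome, as a careful person would: the job done as asked, in the order asked, and still so for the second after the job is handed in, while the arm keeps its last pose, push and grip.
It also fails if it takes over 61 s, if anything falls off the work surface, if the arm or the gripper's body presses on something with over 40 N, if the wrist force passes 120 N, or if a joint passes its speed limit or range.

## Robot

A 6-joint arm with a two-finger parallel gripper is mounted at the origin on the work surface. World frame = base frame: x ahead of the robot, y to its left, z up, the work surface at z = 0. Lengths are in mm, angles in rad, forces in N, time in s.
With the tool pointing down it reaches from about 400 to 925 mm from the base axis. Payload 12.5 kg.
Tool frame: the origin (TCP) lies midway between the tips of the shut fingers; the grasp point (between the pads) lies 19 mm behind it; z points along the fingers, y is the line along which they close (so a half turn about z gives the same grasp; the last joint's range is limited). The gripper opens to 95 mm and grips with 3 to 60 N. Pads are 20 mm wide; open, the fingers measure 119 mm over their backs; the gripper's body (75 mm by 180 mm) begins 59 mm behind the grasp point.
Start: joints at [-1.265, 0.491, 1.559, -0, 1.092, -0.106], TCP at [250.186, -572.76, 214.661] pointing down, gripper open.
Joint ranges: [-3.1, 3.1], [-0.84, 2.19], [0.05, 2.79], [-1.13, 4.28], [0.06, 2.93], [-2.69, 2.69]. Speed limits (rad/s): [2.22, 2.22, 2.79, 3.14, 3.14, 3.14].

## Interface

Orientations are given as [roll, pitch, yaw] about the fixed x, y, z axes, in that order (R = Rz(yaw) Ry(pitch) Rx(roll)).
In Python, from cell import state, read_camera, camera_info, env gives the robot as it stands.
- The arm moves only by the tool move_arm, never from a script. Its argument "commands" is a list of rows, each a list of 3 entries, a list of its own where there are three numbers: the shift along the world's x, y, z in cm, then the turn, a rotation vector about the world's x, y, z in degrees, then the opening, from 0 (shut) to 1 (fully open). A call has 1 to 10 rows; each row shifts and turns the commanded pose from where the row before left it; what a row does not reach is not made up. A row lasts 1/10 s, in which the tool goes at most 50 mm and 8.59 degrees, less where a joint would pass 70% of its speed; a pose out of reach is approached as far as the arm can. A call with a gripper value outside its range is refused whole. The fingers move at their own pace and stop on an object; the grip force is fixed at half the most. Time passes only in rows, so rows that do not move let the fingers close. It gives the time, the measured TCP pose, the force, the opening and the grip force at its end, in the units of the state.
- state(): the state, without advancing time (a new reading comes with each control period).
- read_camera(name): name is "side" or "top" or "wrist"; returns the picture (384x512x3 uint8, blue, green, red); there is no depth.
- camera_info(name): a dict with "K" (3x3 intrinsics, pixels), "cam_to_world" (4x4, takes a point from camera to world coordinates). Camera axes: x right, y down, z forward; pixel columns grow to the right and rows downward; lengths in mm; the calibration is good to about 2 mm. The wrist camera is an equidistant fisheye: a pixel r from the principal point sees the ray r / f radians off the axis. A picture is of the moment at which its call begins: read the wrist's pose just before it. camera_info takes no time and is no camera call; for the wrist camera it gives the pose at the moment of the call.
- env.job_done(): hands the job in; it is judged then, once.
The state is a dict: "t": time; "joints": joint angles; "qvel": joint speeds; "tau": joint torques, N m; "eef_pos": TCP position; "tcp_rot": TCP orientation; "ft_force": force on the tool from outside, world axes, zero at the start; "moment": the same for the moment, N m; "opening": opening from 0.0 (shut) to 1.0 (fully open); "grip_force": force on a finger pad.
Only numpy, scipy, OpenCV 4.12 (cv2) and the standard library are available. Lean on these libraries where they do the work, as an engineer would, in place of code of your own. Each camera call takes 0.05 s, during which the arm holds its last target. There are 200 camera calls.

## Working session

There is one attempt and no reset: what is moved stays moved. The work goes in short steps, Python scripts to look and compute and a tool call to move; the robot and the scene stay as the last step left them, time stands still between calls to the robot, and variables do not carry over. Pictures are saved under pics/ and viewed, at most 10 in all, crops included, and the job is handed in when it is done.

Besides the shell and the picture viewer there is one more tool, called after "Request:" as name(argument=value, ...) on one line, values as JSON. move_arm: Moves the arm, as the interface text tells. Its arguments: {"type":"object","properties":{"commands":{"type":"array"}},"required":["commands"]}

```bash
mkdir -p pics; ls; python3 - <<'E'
from cell import *
import cv2, numpy as np
a=read_camera("side");b=read_camera("top")
cv2.imwrite("pics/s0.png",a);cv2.imwrite("pics/t0.png",b)
for n in("side","top","wrist"):
    i=camera_info(n);print(n,np.round(i["K"],1).tolist(),np.round(i["cam_to_world"],3).tolist())
s=state();print({k:np.round(v,3).tolist() for k,v in s.items()})
E
```

```text
pics
side [[491.4, 0.0, 253.7], [0.0, 491.4, 186.7], [0.0, 0.0, 1.0]] [[0.71, -0.385, 0.59, -361.445], [-0.704, -0.385, 0.597, -990.788], [-0.002, -0.839, -0.544, 960.192], [0.0, 0.0, 0.0, 1.0]]
top [[471.0, 0.0, 256.1], [0.0, 471.0, 188.3], [0.0, 0.0, 1.0]] [[0.018, -0.988, 0.156, 380.139], [-1.0, -0.019, 0.0, 9.043], [0.003, -0.156, -0.988, 1628.008], [0.0, 0.0, 0.0, 1.0]]
wrist [[297.3, 0.0, 256.4], [0.0, 297.3, 188.2], [0.0, 0.0, 1.0]] [[0.401, -0.89, -0.217, 311.143], [-0.916, -0.389, -0.095, -545.324], [0.0, 0.237, -0.971, 383.787], [0.0, 0.0, 0.0, 1.0]]
{'t': 0.1, 'joints': [-1.265, 0.491, 1.559, -0.0, 1.092, -0.106], 'qvel': [-0.0, 0.001, -0.002, -0.002, -0.002, 0.002], 'tau': [0.004, -61.362, -25.861, 0.069, 0.047, -0.0], 'eef_pos': [250.114, -572.554, 214.14], 'tcp_rot': [-3.141, -0.0, 0.412], 'ft_force': [-1.026, -0.292, -0.384], 'moment': [0.018, -0.029, 0.037], 'grip_force': 0.0, 'opening': 0.999}
```

View pics/s0.png

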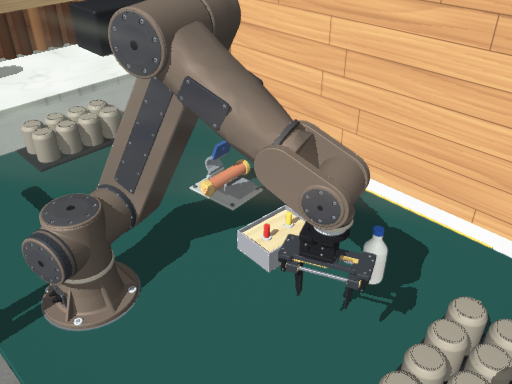

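View pics/t0.png

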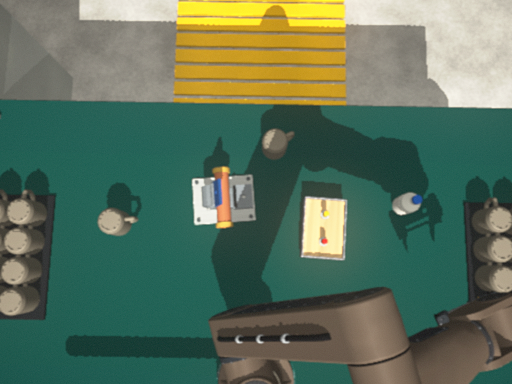

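The side view shows the red pin at (267,231), the yellow pin at (289,217), and the clamp near (228,180) with the blue flange up at (220,150). In the top view the plate is centred near (224,200) with the pipe vertical in the image, and the bin is at (324,228) with the red pin nearer the robot. The hinge is on the left, which is world +y.

```bash
cat > h.py <<'E'
from cell import *
import cv2, numpy as np
def ray(i,p,fish=False):
    K=i["K"];K=np.array(K);T=np.array(i["cam_to_world"])
    d=np.array([(p[0]-K[0,2])/K[0,0],(p[1]-K[1,2])/K[1,1],1.])
    if fish:
        r=np.hypot(d[0],d[1]);d=np.array([d[0]/r*np.sin(r),d[1]/r*np.sin(r),np.cos(r)]) if r>1e-9 else d
    d=T[:3,:3]@d;return T[:3,3],d/np.linalg.norm(d)
def onz(i,p,z,fish=False):
    o,d=ray(i,p,fish);return o+d*(z-o[2])/d[2]
def tri(rs):
    A=np.zeros((3,3));b=np.zeros(3)
    for o,d in rs:
        P=np.eye(3)-np.outer(d,d);A+=P;b+=P@o
    x=np.linalg.solve(A,b);return x,[round(float(np.linalg.norm(np.cross(x-o,d))),1) for o,d in rs]
def mask(im,lo,hi):return cv2.inRange(cv2.cvtColor(im,cv2.COLOR_BGR2HSV),np.array(lo),np.array(hi))
def blobs(m,amin=8):
    n,l,s,c=cv2.connectedComponentsWithStats(m)
    return [(c[k].round(1).tolist(),s[k].tolist()) for k in range(1,n) if s[k,4]>=amin]
E
python3 - <<'E'
from h import *
a=cv2.imread("pics/s0.png");b=cv2.imread("pics/t0.png");I=camera_info("side");J=camera_info("top")
for n,im in(("s",a),("t",b)):
    for c,lo,hi in(("red",(0,190,120),(4,255,255)),("yel",(24,180,150),(32,255,255)),("blue",(105,130,60),(125,255,255)),("wood",(10,60,150),(24,140,255)),("cu",(5,120,80),(18,255,255))):
        bl=[x for x in blobs(mask(im,lo,hi)) if (n=="s" and 180<x[0][0]<320 and 130<x[0][1]<280) or (n=="t" and 180<x[0][0]<360 and 150<x[0][1]<270)]
        print(n,c,bl)
g=cv2.cvtColor(b,cv2.COLOR_BGR2HSV)
m=255-mask(b,(70,80,0),(100,255,255)); m[:160]=0;m[236:]=0;m[:,:185]=0;m[:,262:]=0
big=cv2.resize(np.hstack([b[155:270,185:360]]),None,fx=4,fy=4,interpolation=cv2.INTER_CUBIC)
cv2.imwrite("pics/t1.png",big)
cv2.imwrite("pics/s1.png",cv2.resize(a[130:280,180:330],None,fx=4,fy=4,interpolation=cv2.INTER_CUBIC))
E
```

```text
s red [([266.9, 232.2], [265, 227, 4, 10, 28])]
s yel []
s blue [([217.1, 147.7], [212, 141, 14, 17, 65])]
s wood [([222.9, 176.3], [200, 160, 50, 36, 467]), ([274.6, 232.0], [243, 213, 62, 39, 924]), ([293.0, 216.8], [291, 214, 6, 6, 18]), ([297.8, 260.2], [294, 259, 10, 3, 15])]
s cu [([227.6, 173.6], [208, 162, 39, 24, 346]), ([205.2, 190.2], [203, 187, 6, 8, 16])]
t red [([323.7, 240.9], [322, 240, 4, 3, 9])]
t yel [([325.3, 213.3], [324, 212, 4, 4, 12])]
t blue [([217.5, 191.6], [214, 179, 7, 27, 124])]
t wood [([228.0, 180.5], [228, 177, 1, 8, 8]), ([222.0, 184.5], [222, 181, 1, 8, 8]), ([223.0, 199.5], [223, 196, 1, 8, 8]), ([326.0, 226.9], [304, 199, 41, 59, 990]), ([336.2, 246.1], [335, 242, 3, 9, 23])]
t cu [([223.7, 198.1], [214, 171, 17, 52, 464]), ([222.0, 227.0], [218, 227, 9, 1, 9])]
```

View pics/t1.png

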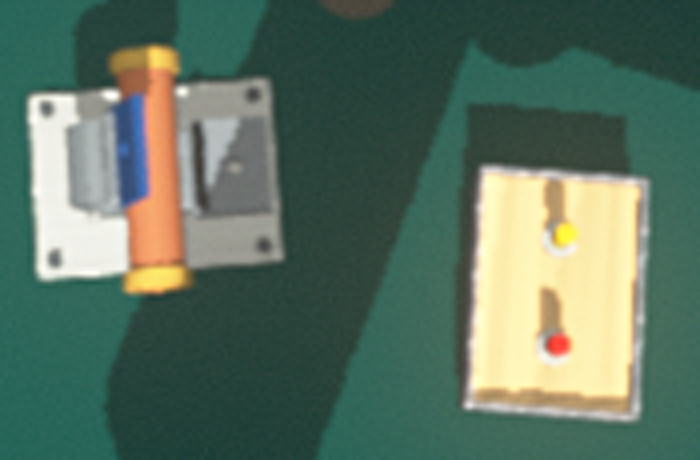

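View pics/s1.png

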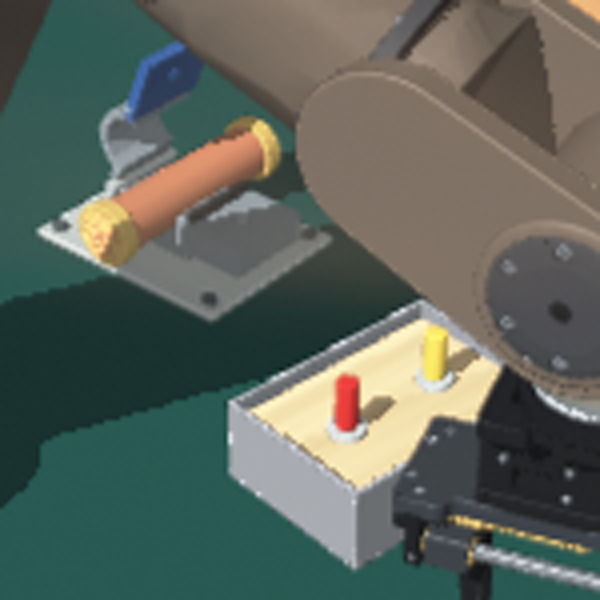

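The enlarged top crop gives these pixels:
- Plate corners: (28,95), (270,80), (284,260), (38,279).
- Lower hole: about (236,167).
- Flange hole: about (124,152).
- Bin rim corners: (480,166), (648,180), (636,418), (464,408).
- Red pin: (557,345).

In the side crop the red handle's top centre is at (347,378) and the flange hole is at (173,73).

```bash
python3 - <<'E'
from h import *
I=camera_info("side");J=camera_info("top")
t=lambda u,v:((u+.5)/4-.5+185,(v+.5)/4-.5+155)
s=lambda u,v:((u+.5)/4-.5+180,(v+.5)/4-.5+130)
P=np.array([onz(J,t(*p),8) for p in((28,95),(270,80),(284,260),(38,279))])
print("plate",P.round(0).tolist(),"c",P.mean(0).round(1),"sides",[round(float(np.linalg.norm(P[k]-P[k-1]))) for k in range(4)])
yv=(P[0]+P[3]-P[1]-P[2]);xv=P[0]+P[1]-P[2]-P[3]
print("yaw",np.degrees(np.arctan2(-yv[0],yv[1])),np.degrees(np.arctan2(xv[1],xv[0])))
B=np.array([onz(J,t(*p),70) for p in((480,166),(648,180),(636,418),(464,408))])
print("bin",B.mean(0).round(1),[round(float(np.linalg.norm(B[k]-B[k-1]))) for k in range(4)]);xv=B[0]+B[1]-B[2]-B[3];print(np.degrees(np.arctan2(xv[1],xv[0])))
print("red",onz(J,t(557,345),101),onz(I,s(347,378),101),tri([ray(J,t(557,345)),ray(I,s(347,378))]))
print("yel",onz(J,t(566,235),101))
print("lower",onz(J,t(236,167),50))
h,e=tri([ray(J,t(124,152)),ray(I,s(173,73))]);print("upper",h,e)
E
```

```text
plate [[667.0, 235.0, 8.0], [684.0, 24.0, 8.0], [527.0, 9.0, 8.0], [507.0, 220.0, 8.0]] c [596.1 121.9   8. ] sides [161, 212, 158, 212]
yaw 5.088325685135675 5.412206699539535
bin [ 499.1 -217.3   70. ] [201, 141, 197, 141]
-3.5694276957100137
red [ 453.80458402 -212.59088171  101.        ] [ 456.98791187 -214.86755852  101.        ] (array([ 455.26559867, -213.87387544,  101.0337422 ]), [1.9, 1.9])
yel [ 543.04037423 -220.28608502  101.        ]
lower [601.02647191  50.86801183  50.        ]
upper [598.73102065 133.88977603 161.35830997] [3.8, 3.8]
```

The clamp is at about (596,122) with yaw 5.2°, the lid at about 1.15 rad, the bin at (499,-217) with yaw -3.6°, and the red pin at (455,-214). The plate, the bin and the pin top (z 101) agree with the given sizes. Next I move above and behind the flange with the fingers shut.

Request:
move_arm(commands=[[[2,4.4,0.4],[0,0,-1.8],0],[[2,4.4,0.4],[0,0,-1.8],0],[[2,4.4,0.4],[0,0,-1.8],0],[[2,4.4,0.4],[0,0,-1.8],0],[[2,4.4,0.4],[0,0,-1.8],0],[[2,4.4,0.4],[0,0,-1.8],0],[[2,4.4,0.4],[0,0,-1.8],0],[[2,4.4,0.4],[0,0,-1.8],0],[[2,4.4,0.4],[0,0,-1.8],0],[[2,4.4,0.4],[0,0,-1.8],0]])

```text
t: 1.1
eef_pos: [450.5, -130.8, 254.8]
tcp_rot: [3.142, 0.0, 0.096]
ft_force: [0.9, -0.9, 0.4]
opening: 0.217
grip_force: 0.0
```

Request:
move_arm(commands=[[[2,4.5,0],[0,0,0],0],[[2,4.5,0],[0,0,0],0],[[2,4.5,0],[0,0,0],0],[[2,4.5,0],[0,0,0],0],[[2,4.5,0],[0,0,0],0],[[2,4.5,0],[0,0,0],0],[[2,4.5,0],[0,0,0],0],[[0,0,0],[0,0,0],0],[[0,0,0],[0,0,0],0]])

```text
t: 2.0
eef_pos: [589.8, 183.0, 253.8]
tcp_rot: [3.141, 0.002, 0.1]
ft_force: [0.7, -0.2, 0.4]
opening: 0.006
grip_force: 0.0
```

```bash
python3 - <<'E'
from h import *
print({k:np.round(state()[k],3).tolist() for k in("t","eef_pos","tcp_rot","ft_force","opening")})
for n in("wrist","side"):
    cv2.imwrite(f"pics/{n}2.png",read_camera(n))
w=cv2.imread("pics/wrist2.png");s=cv2.imread("pics/side2.png")
cv2.imwrite("pics/c2.png",np.hstack([w,cv2.resize(s[110:270,150:270],(288,384),interpolation=cv2.INTER_CUBIC)]))
E
```

```text
{'t': 2.0, 'eef_pos': [589.837, 183.005, 253.759], 'tcp_rot': [3.141, 0.002, 0.1], 'ft_force': [0.693, -0.167, 0.367], 'opening': 0.006}
```

View pics/c2.png

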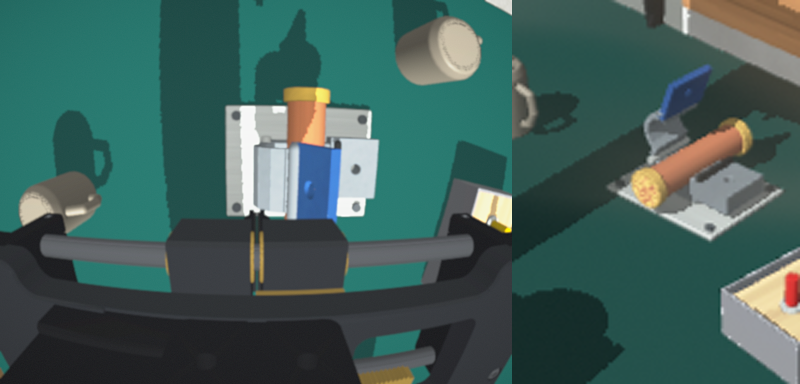

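The wrist view shows the lower hole at (356,169), the flange hole at (309,187) and the fingertips at (257,215). The lid is still open and the fingers are on its +y side.

```bash
python3 - <<'E'
from h import *
W=camera_info("wrist");w=cv2.imread("pics/wrist2.png")
print("lower",onz(W,(356,169),50,True).round(1))
P=[onz(W,p,8,True).round(1)[:2].tolist() for p in((237,115),(364,118),(356,207),(234,208))]
print("bolts",P,np.mean(P,0))
o,d=ray(W,(309,187),True)
C=np.array([596,122.,0]);a=np.radians(5.2);ey=np.array([-np.sin(a),np.cos(a),0]);ex=np.array([np.cos(a),np.sin(a),0])
for th in np.arange(.95,1.36,.05):
    p=C+ey*(50-120*np.cos(th)+10*np.sin(th))+np.array([0,0,53+120*np.sin(th)+10*np.cos(th)])
    v=p-o;v=v-d*(v@d);print(round(th,2),p.round(0),v.round(1))
E
```

```text
lower [603.9  50.4  50. ]
bolts [[656.2, 215.2], [674.1, 33.3], [540.1, 24.3], [521.7, 208.1]] [598.025 120.225]
0.95 [597. 110. 156.] [  1.2 -21.9   4.3]
1.0 [597. 116. 159.] [ -0.1 -17.4   3.6]
1.05 [596. 121. 162.] [ -1.3 -12.8   2.9]
1.1 [596. 126. 164.] [-2.5 -7.9  2.2]
1.15 [595. 132. 167.] [-3.7 -2.9  1.4]
1.2 [595. 138. 168.] [-4.8  2.2  0.6]
1.25 [594. 144. 170.] [-5.9  7.5 -0.3]
1.3 [594. 149. 171.] [-6.9 12.9 -1.2]
1.35 [593. 155. 172.] [-7.8 18.4 -2.1]
```

Request:
move_arm(commands=[[[0,0,-3.6],[0,0,0],0],[[0,0,-3.6],[0,0,0],0],[[0.2,-2.1,0],[0,0,0],0],[[0.2,-2.1,0],[0,0,0],0],[[0.1,-1.15,-0.5],[0,0,0],0],[[0.1,-1.15,-0.5],[0,0,0],0],[[0.1,-1.1,-0.75],[0,0,0],0],[[0.1,-1.1,-0.75],[0,0,0],0],[[0.1,-0.95,-0.95],[0,0,0],0],[[0.1,-0.95,-0.95],[0,0,0],0]])

```text
t: 3.1
eef_pos: [600.1, 75.6, 137.7]
tcp_rot: [3.142, 0.0, 0.098]
ft_force: [0.0, 0.9, 0.6]
opening: 0.005
grip_force: 0.4
```

Request:
move_arm(commands=[[[0.05,-0.75,-1.15],[0,0,0],0],[[0.05,-0.75,-1.15],[0,0,0],0],[[0.05,-0.5,-1.25],[0,0,0],0],[[0.05,-0.5,-1.25],[0,0,0],0],[[0,-0.15,-0.65],[0,0,0],0],[[0,-0.15,-0.65],[0,0,0],0],[[0,0,-0.4],[0,0,0],0],[[0,0,-0.4],[0,0,0],0]])

```text
t: 3.9
eef_pos: [602.3, 48.3, 69.7]
tcp_rot: [3.141, -0.0, 0.098]
ft_force: [-0.4, -2.1, 4.3]
opening: 0.008
grip_force: 1.9
```

Request:
move_arm(commands=[[[0,0,-0.2],[0,0,0],0],[[0,0,-0.2],[0,0,0],0],[[0,0,-0.2],[0,0,0],0],[[0,0,-0.1],[0,0,0],0],[[0,0,0],[0,0,0],0]])

```text
t: 4.4
eef_pos: [602.5, 48.0, 63.3]
tcp_rot: [3.141, -0.001, 0.098]
ft_force: [-1.1, -3.7, 5.3]
opening: 0.005
grip_force: 2.7
```

Request:
move_arm(commands=[[[0,0,-0.1],[0,0,0],0],[[0,0,-0.05],[0,0,0],0],[[0,0,0],[0,0,0],0]])

```text
t: 4.7
eef_pos: [602.6, 48.0, 63.0]
tcp_rot: [3.141, -0.002, 0.098]
ft_force: [-4.7, -5.0, 18.6]
opening: 0.004
grip_force: 9.2
```

Request:
move_arm(commands=[[[0,0,2],[0,0,0],0],[[0,0,4],[0,0,0],0],[[0,0,4],[0,0,0],0],[[0,0,4],[0,0,0],0.5],[[-3.2,-3.3,1],[0,0,0],0.5],[[-3.2,-3.3,1],[0,0,0],0.5],[[-3.2,-3.3,1],[0,0,0],0.5],[[-3.2,-3.3,1],[0,0,0],0.5],[[-3.2,-3.3,0],[0,0,0],0.5],[[-3.2,-3.3,0],[0,0,0],0.5]])

```text
t: 5.7
eef_pos: [408.9, -150.4, 241.6]
tcp_rot: [3.141, -0.001, 0.098]
ft_force: [1.6, -1.3, 0.1]
opening: 0.489
grip_force: 0.0
```

Request:
move_arm(commands=[[[0,0,0],[0,0,0],0.5],[[0,0,0],[0,0,0],0.5]])

```text
t: 5.9
eef_pos: [410.0, -150.2, 241.5]
tcp_rot: [3.141, -0.001, 0.095]
ft_force: [0.6, 0.0, 0.1]
opening: 0.501
grip_force: 0.0
```

```bash
python3 - <<'E'
from h import *
import pickle
W=camera_info("wrist");pickle.dump(W,open("w3.pkl","wb"))
w=read_camera("wrist");s=read_camera("side");t=read_camera("top")
for n,i in(("wrist3",w),("side3",s),("top3",t)):cv2.imwrite(f"pics/{n}.png",i)
for n,im in(("w",w),("s",s),("t",t)):print(n,blobs(mask(im,(0,190,90),(4,255,255)),6),blobs(mask(im,(105,130,60),(125,255,255)),15))
cv2.imwrite("pics/c3.png",np.hstack([w,cv2.resize(s[110:270,150:270],(288,384),interpolation=cv2.INTER_CUBIC)]))
E
```

```text
w [([319.0, 142.7], [310, 136, 19, 15, 201])] [([113.9, 20.5], [94, 0, 40, 45, 1426])]
s [([266.5, 230.5], [265, 225, 4, 12, 46])] [([236.0, 182.2], [227, 175, 16, 14, 106]), ([378.2, 230.5], [373, 226, 12, 11, 105])]
t [] [([243.8, 194.9], [236, 184, 16, 23, 298]), ([416.8, 199.0], [412, 195, 10, 9, 70])]
```

View pics/c3.png

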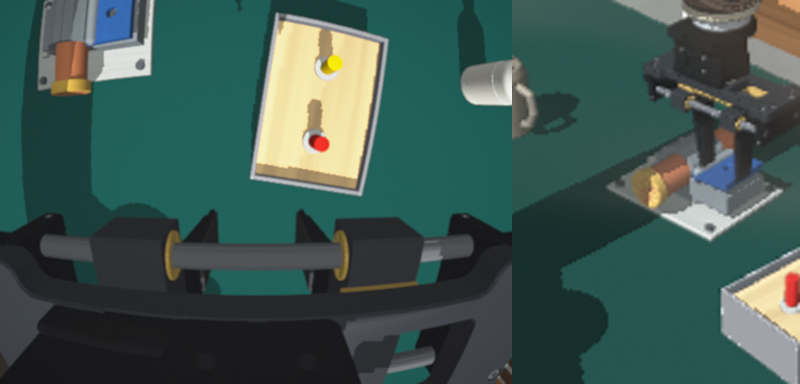

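The lid is folded down. The flange hole is at (112,13) in the wrist view, and the red handle's top is at (321,144) with its collar around (316,141).

```bash
python3 - <<'E'
from h import *
import pickle
W=pickle.load(open("w3.pkl","rb"));w=cv2.imread("pics/wrist3.png")
print("top of pin",onz(W,(321.5,144),101,True).round(1),"collar",onz(W,(316,141.5),61,True).round(1), "yellow",onz(W,(334.5,64),101,True).round(1))
print("hole",onz(W,(112,13),69,True).round(1))
J=camera_info("top");I=camera_info("side")
print("blue",onz(J,(243.8,194.9),66).round(1))
B=[onz(W,p,70,True).round(1)[:2].tolist() for p in((277,15),(387,40),(361,193),(252,179))];print(B,np.mean(B,0))
E
```

```text
top of pin [ 455.6 -214.8  101. ] collar [ 455.2 -216.9   61. ] yellow [ 543.  -219.7  101. ]
hole [601.7  51.1  69. ]
blue [603.8  50.   66. ]
[[600.4, -155.4], [593.8, -292.1], [399.8, -280.9], [404.1, -145.2]] [ 499.525 -218.4  ]
```

Request:
move_arm(commands=[[[2.25,-3.25,0],[0,0,0],0.5],[[2.25,-3.25,0],[0,0,0],0.5],[[0,0,-3.5],[0,0,0],0.5],[[0,0,-3.5],[0,0,0],0.5],[[0,0,-3.5],[0,0,0],0.5],[[0,0,-3],[0,0,0],0.5],[[0,0,-2.5],[0,0,0],0.5],[[0,0,-1.25],[0,0,0],0.5],[[0,0,-0.5],[0,0,0],0.5],[[0,0,0],[0,0,0],0.5]])

```text
t: 7.05
eef_pos: [455.6, -214.0, 63.1]
tcp_rot: [-3.141, 0.001, 0.099]
ft_force: [0.2, 0.1, 0.3]
opening: 0.503
grip_force: 0.0
```

Request:
move_arm(commands=[[[0,0,0],[0,0,0],0.1],[[0,0,0],[0,0,0],0.1],[[0,0,0],[0,0,0],0],[[0,0,0],[0,0,0],0],[[0,0,0],[0,0,0],0],[[0,0,0],[0,0,0],0]])

```text
t: 7.65
eef_pos: [455.3, -214.9, 64.0]
tcp_rot: [3.141, -0.0, 0.098]
ft_force: [-0.0, 0.6, 5.3]
opening: 0.187
grip_force: 30.0
```

Request:
move_arm(commands=[[[0,0,1.5],[0,0,0],0],[[0,0,3.5],[0,0,0],0],[[0,0,4],[0,0,0],0],[[0,0,3],[0,0,0],0],[[1.84,3.3,0],[0,0,0],0],[[1.84,3.3,0],[0,0,0],0],[[1.84,3.3,0],[0,0,0],0],[[1.84,3.3,0],[0,0,0],0],[[1.84,3.3,0],[0,0,0],0],[[1.84,3.3,0],[0,0,0],0]])

```text
t: 8.65
eef_pos: [566.0, -15.3, 183.4]
tcp_rot: [-3.142, 0.001, 0.098]
ft_force: [-0.2, -0.8, -1.6]
opening: 0.184
grip_force: 30.0
```

Request:
move_arm(commands=[[[1.84,3.4,0],[0,0,0],0],[[1.84,3.4,0],[0,0,0],0],[[0,0,-2],[0,0,0],0],[[0,0,-2],[0,0,0],0],[[0,0,0],[0,0,0],0],[[0,0,0],[0,0,0],0]])

```text
t: 9.25
eef_pos: [602.3, 51.1, 143.8]
tcp_rot: [-3.142, 0.001, 0.097]
ft_force: [0.2, 0.0, -1.0]
opening: 0.184
grip_force: 30.0
```

```bash
python3 - <<'E'
from h import *
import pickle
W=camera_info("wrist");pickle.dump(W,open("w4.pkl","wb"))
w=read_camera("wrist");s=read_camera("side");t=read_camera("top")
for n,i in(("wrist4",w),("side4",s),("top4",t)):cv2.imwrite(f"pics/{n}.png",i)
a=cv2.resize(w[130:290,170:340],None,fx=2.8,fy=2.8,interpolation=cv2.INTER_CUBIC)
b=cv2.resize(s[130:220,200:265],(324,448),interpolation=cv2.INTER_CUBIC)
cv2.imwrite("pics/c4.png",np.hstack([a[:448],b]));print(a.shape)
E
```

```text
(448, 476, 3)
```

View pics/c4.png

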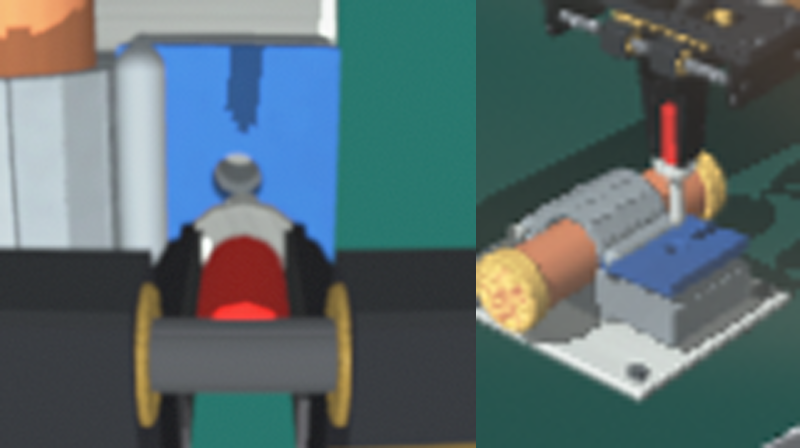

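In the wrist crop the hole is at about (238,177), 49 px wide with its top edge at v=155. The pin's shank, at column 238, just covers the hole's near edge, so the pin lines up sideways.

```bash
python3 - <<'E'
from h import *
import pickle
W=pickle.load(open("w4.pkl","rb"));f=lambda u,v:((u+.5)/2.8-.5+170,(v+.5)/2.8-.5+130)
for n,p in(("L",(213,177)),("R",(262,177)),("T",(238,155)),("C",(238,177))):print(n,onz(W,f(*p),69,True).round(1))
T=np.array(W["cam_to_world"]);
# predicted pixel of the tip if pin straight below the TCP
tip=np.array([602.3,51.1,89.]);c=T[:3,:3].T@(tip-T[:3,3]);th=np.arctan2(np.hypot(c[0],c[1]),c[2]);r=297.3*th;u=256.4+r*c[0]/np.hypot(c[0],c[1]);v=188.2+r*c[1]/np.hypot(c[0],c[1])
print("tip crop px",(u-170+.5)*2.8-.5,(v-130+.5)*2.8-.5)
E
```

```text
L [604.2  61.   69. ]
R [605.6  46.2  69. ]
T [611.7  54.1  69. ]
C [604.9  53.4  69. ]
tip crop px 244.968795232125 204.64724565729048
```

Request:
move_arm(commands=[[[0.15,0,-0.5],[0,0,0],0],[[0,0,-1],[0,0,0],0],[[0,0,-0.7],[0,0,0],0],[[0,0,-0.7],[0,0,0],0],[[0,0,-0.5],[0,0,0],0],[[0,0,0],[0,0,0],0]])

```text
t: 10.0
eef_pos: [603.5, 51.3, 108.7]
tcp_rot: [-3.142, 0.001, 0.098]
ft_force: [0.3, -0.2, -1.2]
opening: 0.184
grip_force: 30.0
```

Request:
move_arm(commands=[[[0,0,-0.4],[0,0,0],0],[[0,0,-0.4],[0,0,0],0],[[0,0,-0.4],[0,0,0],0],[[0,0,-0.4],[0,0,0],0],[[0,0,0],[0,0,0],0]])

```text
t: 10.5
eef_pos: [603.6, 51.2, 93.1]
tcp_rot: [-3.142, 0.001, 0.098]
ft_force: [-0.1, 0.0, -0.7]
opening: 0.187
grip_force: 30.0
```

The tip is now inside both holes without contact. I continue to the seat.

Request:
move_arm(commands=[[[0,0,-0.5],[0,0,0],0],[[0,0,-0.5],[0,0,0],0],[[0,0,-0.4],[0,0,0],0],[[0,0,-0.2],[0,0,0],0],[[0,0,-0.2],[0,0,0],0],[[0,0,-0.1],[0,0,0],0],[[0,0,0],[0,0,0],0]])

```text
t: 11.2
eef_pos: [604.0, 51.1, 74.8]
tcp_rot: [3.141, -0.0, 0.098]
ft_force: [-0.1, -1.4, 1.4]
opening: 0.185
grip_force: 30.0
```

Request:
move_arm(commands=[[[0,0,-0.1],[0,0,0],0],[[0,0,-0.1],[0,0,0],0],[[0,0,-0.1],[0,0,0],0],[[0,0,0],[0,0,0],0]])

```text
t: 11.6
eef_pos: [604.1, 51.1, 72.0]
tcp_rot: [3.141, -0.001, 0.098]
ft_force: [-0.1, -3.0, 6.1]
opening: 0.184
grip_force: 30.0
```

Request:
move_arm(commands=[[[0,0,-0.05],[0,0,0],0],[[0,0,-0.05],[0,0,0],0],[[0,0,-0.05],[0,0,0],0],[[0,0,0],[0,0,0],0]])

```text
t: 12.0
eef_pos: [604.3, 51.1, 71.8]
tcp_rot: [3.141, -0.002, 0.098]
ft_force: [-4.8, -3.7, 18.9]
opening: 0.184
grip_force: 30.0
```

Force has risen to 19 N with the motion stopped at z 71.8, against 72 expected for a seated collar. I hold for a moment and look.

Request:
move_arm(commands=[[[0,0,0],[0,0,0],0],[[0,0,0],[0,0,0],0],[[0,0,0],[0,0,0],0],[[0,0,0],[0,0,0],0],[[0,0,0],[0,0,0],0],[[0,0,0],[0,0,0],0],[[0,0,0],[0,0,0],0],[[0,0,0],[0,0,0],0],[[0,0,0],[0,0,0],0],[[0,0,0],[0,0,0],0]])

```text
t: 13.0
eef_pos: [604.3, 51.1, 71.8]
tcp_rot: [3.141, -0.002, 0.098]
ft_force: [-5.2, -4.4, 20.7]
opening: 0.182
grip_force: 30.0
```

```bash
python3 - <<'E'
from h import *
w=read_camera("wrist");s=read_camera("side")
a=cv2.resize(w[130:290,170:340],None,fx=2.8,fy=2.8,interpolation=cv2.INTER_CUBIC)
b=cv2.resize(s[130:220,200:265],(324,448),interpolation=cv2.INTER_CUBIC)
cv2.imwrite("pics/c5.png",np.hstack([a,b]))
print({k:np.round(state()[k],2).tolist() for k in("t","eef_pos","ft_force")})
E
```

```text
{'t': 13.1, 'eef_pos': [604.25, 51.07, 71.74], 'ft_force': [-4.86, -2.84, 19.69]}
```

View pics/c5.png

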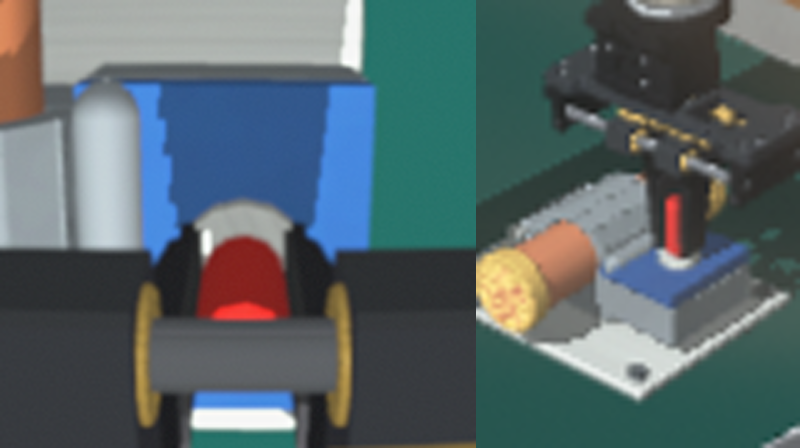

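The collar sits flush on the blue flange, at (680,258) in the side crop. The halves are shut and the push is steady at about 20 N.

```bash
python3 -c "
from cell import env
print(env.job_done())"
```

```text
the job is handed in; nothing more can be done
None
```

The clamp is shut and the red pin is in through both holes with its collar flush on the flange; I handed the job in at about 13 s with the gripper still holding the pin and pressing down at about 20 N.

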